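# Load the infrared panel dryer and set its push-to-turn knob to medium

## Task

Slide the loading tray with the freshly painted panel under the dryer's hood until it is fully home against the back stop, without touching the wet panel. Then press the dryer's sprung knob down, turn it clockwise from off to medium (the middle-sized of the three dots) and let it spring back up there. Leave the other things on the table where they are.

Things in the scene. Friction and masses are not known exactly. Their poses are not given: they have to be found in the camera images.
- dryer: White infrared dryer, fixed, front towards the robot. Origin: on the table under the middle of the deck's front edge; x runs into the dryer, y to its left, z up. Deck 365 mm long (x), 210 wide, top at z = 40 mm. Two side guides 18 mm high leave a lane 157 mm wide centred on y = 0, up to the back stop (front of the rear cabinet) at x = 305 mm.
- hood_front (a point): Middle of the lower front edge of the dryer's hood, 125 mm in from the deck's front edge, 115 mm over the table. The hood covers the lane from there to the back, 220 mm wide, its top at 166 mm over the table. Axes as dryer.
- stop_line (a point): Point on the deck in the middle of the lane, 55 mm in from the front edge and 70 mm in front of the hood, at deck height: the outer face of the tray's front lip stands above it when the tray is fully home. Axes as dryer.
- tray: Loose steel loading tray on the deck between the guides, 250 mm long (x), 150 wide, floor 3 mm thick, rims 10 mm high, 0.8 kg with the panel. Starts 50 to 100 mm short of home. Origin: middle of its underside; x runs into the dryer. Fully home its origin is at x = 180 mm of dryer. It slides with about 3 to 7 N of friction.
- tray_lip (a point): Middle of the outer (robot side) face of the tray's upturned front lip, 30 mm above the tray's underside. The lip is an upright plate 110 mm wide, 4 mm thick, with an 8 mm thick rolled top edge whose top is 44 mm above the tray's underside; push on it, or pinch it from above. The panel begins about 75 mm behind its outer face.
- panel: Painted ceramic panel with four matt fields, 160 x 125 x 10 mm, wet, lying loose in the tray, 0.4 kg. Origin: middle of its underside. Not to be touched.
- knob_axis (a point): On the vertical axis of the black pointer knob, at the top of its grip bar, 103.5 mm over the table when up; x points along the bar to the pointer. The knob is a round skirt 66 mm across, its top face 22 mm below this point, with an upright grip bar across it: 14 mm wide, 22 mm high, 60 mm long, reaching 33 mm from the axis on the pointer side (white line) and 27 mm on the other.
- console (a point): Middle of the console's panel face, 64 mm over the table, on which the knob stands. The console is a box 145 mm (x) by 157 mm at the right of the deck, flush with its front edge. Axes as dryer.
- knob_pointer (a point): Top of the bar at its pointer end, 33 mm from the axis at the same height as knob_axis.
- off_mark (a point): Middle of the short black bar mark on the console, 48 mm from the knob's axis, straight away from the robot (x of the dryer): off, where the pointer starts.
- medium_mark (a point): Middle of the middle-sized black dot (8 mm) on the console, 47 mm from the knob's axis: medium. The dots for low (5 mm), medium and high (12 mm) lie 0.7, 1.4 and 2.1 rad clockwise, seen from above, from off.
- knob_turn (a joint): Turn of the knob in rad, clockwise seen from above: off 0, low 0.7, medium 1.4, high 2.1 (end stop 2.14). Turns against about 0.06 N m. While the knob is up it is latched at one of these, with 0.04 rad of play; it passes from one to the next only while pressed 6 mm or more. If released between two, it stays down.
- knob_press (a joint): How far the knob is pressed down, in m: 0 up, 0.008 fully down. The spring takes 5 N to start and 10.5 N fully down.
- tile_stack: Stack of three 100 mm tiles, 27 mm high, on the table left of the deck. Origin: middle of the underside. Bystander.
- brush_jar: Green glass jar of brushes, 80 mm across, about 255 mm high with the brushes, left of the hood. Origin: middle of the underside. Bystander.
- paint_jar: Amber paint jar with steel lid, 72 mm across, 85 mm high, behind the console. Origin: middle of the underside. Bystander.
- tin: Empty steel tin, 72 mm across, 100 mm high, on the table right of the console. Origin: middle of the underside. Bystander.
- flat_brush: Brush lying on the table in front of the console, 190 mm long. Bystander.
- palette_knife: Palette knife with a dark handle lying on the table left in front of the deck, 210 mm long. Bystander.

How it is judged:
By the outcome, as a careful person would: the job done as asked, in the order asked, and still so for the second after the job is handed in, with the robot touching nothing.
It also fails if it takes over 54 s, if anything falls off the work surface, if the arm or the gripper's body presses on something with over 40 N, if the wrist force passes 120 N, or if a joint passes its speed limit or range.

## Robot

A 7-joint arm with a two-finger parallel gripper is mounted at the origin on the work surface. World frame = base frame: x ahead of the robot, y to its left, z up, the work surface at z = 0. Lengths are in m, angles in rad, forces in N, time in s.
With the tool pointing down it reaches from about 0.4 to 0.85 m from the base axis. Payload 4.4 kg.
Tool frame: the origin (TCP) lies on the centre line of the jaws, within the pads' length; the fingertips stand 17 mm ahead of it and the grasp point (between the pads) lies 2 mm behind it; z points along the fingers, y is the line along which they close (so a half turn about z gives the same grasp; the last joint's range is limited). The gripper opens to 94 mm and grips with 3 to 60 N. Pads are 16 mm wide; open, the fingers measure 119 mm over their backs; the gripper's body (75 mm by 177 mm) begins 78 mm behind the grasp point.
Start: joints at [1.045, 0.628, 0.038, 1.517, -0.027, 0.996, -0.02], TCP at [0.288, -0.582, 0.222] pointing down, gripper open.
Joint ranges: [-3.06, 3.06], [-0.37, 2.12], [-1.25, 1.32], [0.18, 2.47], [-1.1, 4.24], [0.23, 1.98], [-2.94, 2.94]. Speed limits (rad/s): [2.57, 2.57, 3.14, 3.14, 3.14, 3.14, 3.14].

## Interface

Orientations are given as a unit quaternion [w, x, y, z].
In Python, from station import arm gives the robot as it stands. The module is installed in compiled form; this text tells all that it offers.
- The arm moves only by the tool apply_moves, never from a script. Its argument "series" is one flat list of numbers, 7 for each row, row after row: the shift along the tool's x, y, z scaled (see below), then the turn, a rotation vector about the tool's x, y, z scaled (see below), then the opening, from 0 (shut) to 1 (fully open). A call has 1 to 10 rows; each row is the pose to reach, as a shift and turn from the pose commanded when the call began, along the tool's axes at that moment; what a row does not reach only later rows make up. The controller multiplies each number of a shift by 300 mm and each number of a turn by 90 degrees. A row lasts 1/8 s, in which the tool goes at most 62.5 mm and 10.7 degrees, less where a joint would pass 70% of its speed; a pose out of reach is approached as far as the arm can. A call with a number of a shift or a turn outside -1 to 1 is refused whole. A call with a gripper value outside its range is refused whole. The fingers move at their own pace and stop on an object; the grip force is fixed at half the most. Time passes only in rows, so rows that repeat a pose let the fingers close. It gives the time, the measured TCP pose, the force, the opening and the grip force at its end, in the units of the state.
- arm.get_obs(): the state, without advancing time (a new reading comes with each control period).
- arm.grab_frame(name): name is "scene" or "top" or "wrist"; returns (picture, depth): 420x560x3 uint8, blue, green, red; 420x560 float32, m along the optical axis (not along the pixel's ray), 0 where there is no reading.
- arm.camera_params(name): a dict with "fx", "fy", "cx", "cy" (pixels), "R" (3x3) and "t" (3): a world point X has camera coordinates R X + t; the wrist camera has in their place "T_tool_cam" (4x4, takes a point from camera to tool coordinates, whose origin is the TCP and whose axes are the flange's). Camera axes: x right, y down, z forward; pixel columns grow to the right and rows downward; lengths in m; the calibration is good to about 2 mm. A picture is of the moment at which its call begins: read the wrist's pose just before it. camera_params takes no time and is no camera call.
- arm.hand_in(): hands the job in; it is judged then, once.
Trained networks look in the newest picture that a camera, given by its name, has taken for a name from the list of things; names that differ only in an ending like _2 or _b are one class to them, and where a whole thing is asked for, a point or a joint stands for the part that bears it (a point fixed in the world has none). Each returns a list of dicts, best first, with "confidence" (0 to 1); they miss things now and then, are a little off and sometimes report something else, mostly with a low value. They report only what shows in the picture. A call takes as long as a camera call.
- arm.look_for(camera, name): "extent" ([left, top, right, bottom] in pixels, round what is visible of it).
- arm.cut_out(camera, name): "mask" (420x560 bool, what is visible of it) and "extent" ([left, top, right, bottom] in pixels, round what is visible of it).
The state is a dict: "time_s": time; "qpos": joint angles; "qvel": joint speeds; "joint_efforts": joint torques, N m; "tool_pos": TCP position; "ee_rot": TCP orientation; "wrist_force": force on the tool from outside, world axes, zero at the start; "torque": the same for the moment, N m; "opening": finger opening in m; "grip_force": force on a finger pad.
Only numpy, scipy, OpenCV 4.12 (cv2) and the standard library are available. Lean on these libraries where they do the work, as an engineer would, in place of code of your own. Each camera call takes 0.05 s, during which the arm holds its last target. There are 200 camera calls.

## Working session

There is one attempt and no reset: what is moved stays moved. The work goes in short steps, Python scripts to look and compute and a tool call to move; the robot and the scene stay as the last step left them, time stands still between calls to the robot, and variables do not carry over. Pictures are saved under pics/ and viewed, at most 10 in all, crops included, and the job is handed in when it is done.

Besides the shell and the picture viewer there is one more tool, called after ">>>" as name(argument=value, ...) on one line, values as JSON. apply_moves: Moves the arm, as the interface text tells. Shifts and turns lie within -1 to 1; 1 stands for 300 mm of shift or 90 degrees of turn. Its arguments: {"type":"object","properties":{"series":{"type":"array","items":{"type":"number"}}},"required":["series"]}

```bash
mkdir -p pics
cat > h.py <<'E'
import numpy as np, cv2
from station import arm
from scipy.spatial.transform import Rotation as Ro
def q2R(q): return Ro.from_quat([q[1],q[2],q[3],q[0]]).as_matrix()
def cam(n,obs=None):
    p=arm.camera_params(n)
    K=(p['fx'],p['fy'],p['cx'],p['cy'])
    if 'R' in p:
        R=np.array(p['R']);t=np.array(p['t']); return K,R.T,-R.T@t
    T=np.array(p['T_tool_cam']);Rw=q2R(obs['ee_rot']);
    return K,Rw@T[:3,:3],Rw@T[:3,3]+np.array(obs['tool_pos'])
def back(C,u,v,d):
    K,R,o=C; u=np.asarray(u,float);v=np.asarray(v,float);d=np.asarray(d,float)
    P=np.stack([(u-K[2])/K[0]*d,(v-K[3])/K[1]*d,d],-1); return P@R.T+o
def onplane(C,u,v,z):
    K,R,o=C; r=R@np.array([(u-K[2])/K[0],(v-K[3])/K[1],1.]); return o+r*(z-o[2])/r[2]
def proj(C,X):
    K,R,o=C; c=(np.asarray(X)-o)@R; return c[...,0]/c[...,2]*K[0]+K[2],c[...,1]/c[...,2]*K[1]+K[3]
E
python3 - <<'E'
from h import *
o=arm.get_obs();print({k:np.round(v,3) for k,v in o.items()})
for n in ['top','scene']:
    im,d=arm.grab_frame(n);cv2.imwrite(f'pics/{n}0.png',im);np.savez(f'{n}0.npz',im=im,d=d)
    print(n,cam(n))
    for t in ['tray','tray_lip','knob_axis','knob_pointer','off_mark','medium_mark','stop_line','hood_front','console','dryer','panel']:
        r=arm.look_for(n,t); print(t,[(np.round(x['extent']),round(x['confidence'],2)) for x in r[:2]])
E
```

```text
{'time_s': np.float64(0.0), 'qpos': array([ 1.045,  0.629,  0.038,  1.518, -0.027,  0.996, -0.02 ]), 'qvel': array([ 0.   , -0.001,  0.002, -0.001,  0.001, -0.   ,  0.001]), 'joint_efforts': array([-0.0000e+00, -5.4972e+01,  1.1440e+00, -1.8663e+01, -5.2000e-02,
        2.4000e-02,  0.0000e+00]), 'tool_pos': array([ 0.288, -0.582,  0.222]), 'ee_rot': array([-0.001,  0.974,  0.228, -0.   ]), 'wrist_force': array([-0.869, -0.517, -0.138]), 'torque': array([ 0.003,  0.063, -0.047]), 'grip_force': np.float64(0.0), 'opening': np.float64(0.094)}
top ((449.40199202727126, 449.40199202727126, 277.91406327089305, 214.84856905736032), array([[-0.09689185, -0.97476727,  0.20109882],
       [-0.99528186,  0.09592708, -0.0145606 ],
       [-0.00509763, -0.20156081, -0.97946274]]), array([0.34363357, 0.06996852, 1.23598385]))
tray [(array([227., 194., 290., 258.]), 0.71), (array([172., 126., 217., 189.]), 0.44)]
tray_lip [(array([227., 192., 289., 259.]), 0.77), (array([236., 193., 286., 227.]), 0.24)]
knob_axis [(array([316., 210., 343., 235.]), 0.78), (array([162., 218., 208., 260.]), 0.54)]
kno
[... 831 characters left out ...]
22, 0.97181398]))
tray [(array([269., 188., 328., 232.]), 0.56)]
tray_lip [(array([272., 191., 327., 243.]), 0.93)]
knob_axis [(array([214., 137., 236., 170.]), 0.58), (array([240., 160., 259., 182.]), 0.57)]
knob_pointer [(array([238., 166., 263., 179.]), 0.61)]
off_mark [(array([156., 161., 326., 297.]), 0.65), (array([241., 166., 260., 183.]), 0.64)]
medium_mark [(array([154., 163., 325., 296.]), 0.73)]
stop_line [(array([154., 160., 323., 296.]), 0.86)]
hood_front [(array([154., 161., 325., 297.]), 0.76)]
console [(array([155., 164., 325., 297.]), 0.63), (array([243., 162., 260., 186.]), 0.2)]
dryer [(array([155., 162., 323., 297.]), 0.63)]
panel [(array([254., 204., 300., 250.]), 0.59)]
```

View pics/top0.png

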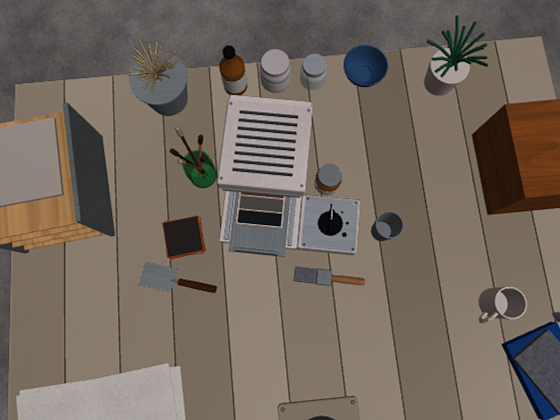

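View pics/scene0.png

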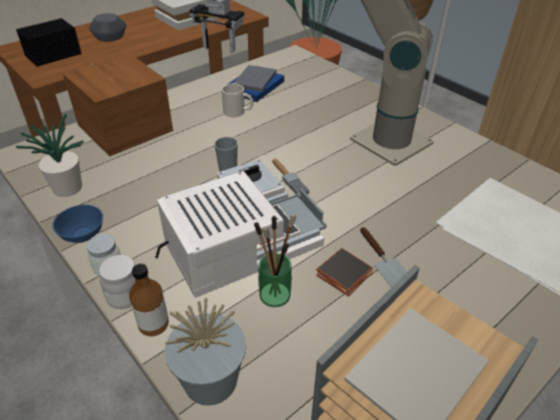

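Top view shows the dryer at (215–360, 93–257): tray lip near (258,250), knob at (330,222), and the clear lane in front. The scene view confirms the layout, with the arm off to the side. Next I fit planes from depth.

Run:
```python
from h import *
z=np.load('top0.npz');im,d=z['im'],z['d'];C=cam('top')
v,u=np.mgrid[0:420,0:560];P=back(C,u,v,d)
roi=np.zeros((420,560),bool);roi[85:265,205:370]=1
def rect(lo,hi,nm,x0=0,x1=560,y0=0,y1=420):
    m=(roi&(P[...,2]>lo)&(P[...,2]<hi)&(u>=x0)&(u<x1)&(v>=y0)&(v<y1)).astype(np.uint8)
    n,l,s,c=cv2.connectedComponentsWithStats(m);k=1+np.argmax(s[1:,4]);m=l==k
    q=P[m];r=cv2.minAreaRect(q[:,:2].astype(np.float32)*1000)
    print(nm,m.sum(),'z',np.median(q[:,2]).round(4),'rect',np.round(r[0],1),np.round(r[1],1),round(r[2],2));print(np.round(cv2.boxPoints(r)))
rect(.15,.18,'hood');rect(.055,.072,'console',298);rect(.09,.112,'knobbar',315,346,200,240)
rect(.035,.05,'deck');rect(.076,.092,'lip',225,295,235,262)
c=im[180:265,205:370];c=cv2.resize(c,None,fx=4.8,fy=4.8,interpolation=cv2.INTER_CUBIC);cv2.imwrite('pics/c.png',c)
print(np.round(P[236:262:1,260,:],3)); print(np.round(P[205:240:2,331],3))
```

```text
hood 7917 z 0.1665 rect [754.3  68.4] [220.1 241. ] 78.79
[[615. -16.]
 [851. -63.]
 [894. 153.]
 [658. 200.]]
console 2652 z 0.0649 rect [550.  -78.5] [157.8 145.7] 78.97
[[ 463. -142.]
 [ 606. -170.]
 [ 637.  -15.]
 [ 494.   13.]]
knobbar 139 z 0.1043 rect [549.4 -79.5] [14.3 59. ] 79.28
[[519. -81.]
 [577. -92.]
 [580. -78.]
 [522. -67.]]
deck 2182 z 0.0435 rect [572.4  96.6] [226.1 162.7] 79.51
[[472.   0.]
 [632. -29.]
 [673. 193.]
 [513. 223.]]
lip 151 z 0.084 rect [493.9 120.7] [114.6   8.2] 78.38
[[478.  65.]
 [486.  64.]
 [510. 176.]
 [501. 178.]]
[[ 0.535  0.106  0.049]
 [ 0.532  0.106  0.047]
 [ 0.53   0.106  0.045]
 [ 0.527  0.106  0.045]
 [ 0.525  0.107  0.042]
 [ 0.522  0.107  0.044]
 [ 0.519  0.107  0.043]
 [ 0.516  0.107  0.047]
 [ 0.514  0.108  0.042]
 [ 0.511  0.108  0.044]
 [ 0.508  0.108  0.045]
 [ 0.506  0.108  0.046]
 [ 0.503  0.109  0.044]
 [ 0.495  0.108  0.083]
 [ 0.493  0.108  0.079]
 [ 0.49   0.108  0.083]
 [ 0.488  0.108  0.082]
 [ 0.488  0.109  0.059]
 [ 0.492  0.111  0.002]
 [ 0.49   0.112 -0.001]
 [ 0.487  0.112 -0.001]
 [ 0.485  0.112 -0.006]
 [ 0.481  0.112  0.001]
 [ 0.478  0.113  0.004]
 [ 0.476  0.113  0.003]
 [ 0.473  0.113  0.003]]
[[ 0.597 -0.091  0.065]
 [ 0.591 -0.09   0.065]
 [ 0.577 -0.084  0.108]
 [ 0.573 -0.084  0.103]
 [ 0.568 -0.084  0.102]
 [ 0.562 -0.082  0.106]
 [ 0.557 -0.082  0.102]
 [ 0.552 -0.081  0.104]
 [ 0.547 -0.081  0.104]
 [ 0.541 -0.08   0.105]
 [ 0.536 -0.079  0.105]
 [ 0.531 -0.078  0.107]
 [ 0.526 -0.078  0.105]
 [ 0.521 -0.078  0.104]
 [ 0.519 -0.08   0.083]
 [ 0.516 -0.081  0.065]
 [ 0.511 -0.081  0.064]
 [ 0.505 -0.08   0.069]]
```

View pics/c.png

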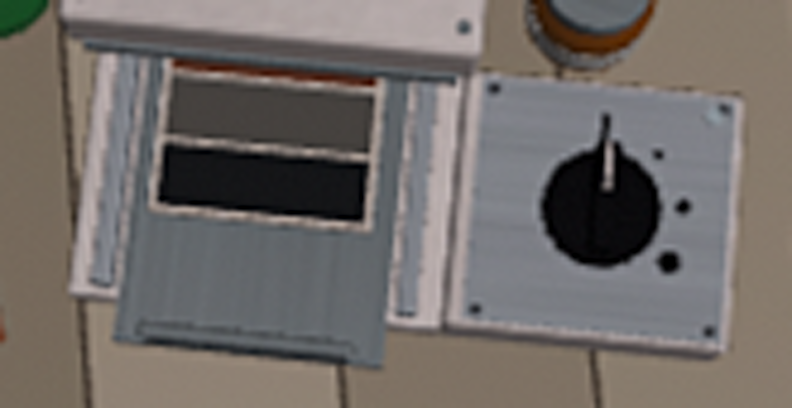

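Everything fits the given sizes: yaw is about −11.15°, dryer origin about (0.514, 0.116), the lip is about 78 mm short of home, and the knob is at (0.549, −0.079). The crop shows the pointer at off, with three dots at (658,155), (683,207) and (669,262). Now I start moving.

>>> apply_moves(series=[0.98,-0.82,0,0,0,-1,0.64,0.98,-0.82,0,0,0,-1,0.64,0.98,-0.82,0,0,0,-1,0.64,0.98,-0.82,0,0,0,-1,0.64,0.98,-0.82,0,0,0,-1,0.64,0.98,-0.82,0,0,0,-1,0.64,0.98,-0.82,0,0,0,-1,0.64,0.98,-0.82,0,0,0,-1,0.64,0.98,-0.82,0,0,0,-1,0.64])

```text
time_s: 2.33
tool_pos: [0.443, -0.2314, 0.2226]
ee_rot: [0.0, 0.526, 0.851, 0.0]
wrist_force: [1.2, 0.1, 0.9]
opening: 0.0603
grip_force: 0.0
```

```bash
cat >> h.py <<'E'
YAW=np.deg2rad(-11.15);EX=np.array([np.cos(YAW),np.sin(YAW),0]);EY=np.array([-EX[1],EX[0],0]);O=np.array([.5139,.1162,0])
def dp(x,y,z): return O+EX*x+EY*y+[0,0,z]
def rel(p,turn=0,obs=None):
    "row numbers to TCP p (world), tool y at EY turned clockwise by turn rad"
    o=obs or arm.get_obs();R=q2R(o['ee_rot']);c,s=np.cos(-turn),np.sin(-turn)
    y=c*EY-s*EX; z=np.array([0,0,-1.]);Rt=np.stack([np.cross(y,z),y,z],1)
    return np.round(R.T@(np.array(p)-o['tool_pos'])/.3,4),np.round(Ro.from_matrix(R.T@Rt).as_rotvec()/(np.pi/2),4)
def st():
    o=arm.get_obs();p=np.array(o['tool_pos'])-O
    print('t',round(o['time_s'],2),'tcp',np.round(o['tool_pos'],4),'dryer',np.round([p@EX,p@EY,p[2]],4),'F',np.round(o['wrist_force'],1),'op',round(o['opening'],4),'grip',round(float(o['grip_force']),1),'q7',np.round(o['qpos'][-1],2));return o
E
python3 - <<'E'
from h import *
st();print(rel(dp(-.06,.0005,.20)))
E
```

```text
t 2.33 tcp [ 0.443  -0.2314  0.2226] dryer [-0.0024 -0.3547  0.2226] F [1.2 0.1 0.9] op 0.0603 grip 0.0 q7 0.64
(array([1.0542, 0.5724, 0.0753]), array([ 1.000e-04,  2.000e-04, -5.809e-01]))
```

>>> apply_moves(series=[0.98,0.53,0,0,0,-0.58,0.64,0.98,0.53,0,0,0,-0.58,0.64,0.98,0.53,0,0,0,-0.58,0.64,0.98,0.53,0,0,0,-0.58,0.64,0.98,0.53,0,0,0,-0.58,0.64,0.98,0.53,0,0,0,-0.58,0.64,0.98,0.53,0,0,0,-0.58,0.64,0.98,0.53,0,0,0,-0.58,0.64])

```text
time_s: 3.32
tool_pos: [0.4548, 0.1008, 0.2223]
ee_rot: [-0.0, 0.101, 0.995, -0.001]
wrist_force: [0.7, 0.1, 0.2]
opening: 0.0599
grip_force: 0.0
```

Run:
```python
from h import *
o=st();print(rel(dp(-.06,.0005,.068)))
im,d=arm.grab_frame('wrist');cv2.imwrite('pics/w1.png',im);C=cam('wrist',o)
v,u=np.mgrid[0:420,0:560];P=back(C,u,v,d);Q=P-O;D=np.stack([Q@EX,Q@EY,P[...,2]],-1)
m=(d>0)&(D[...,2]>.074)&(D[...,2]<.095)&(abs(D[...,1])<.07)&(D[...,0]>-.05)&(D[...,0]<.02)
if m.sum()>5:print(m.sum(),np.percentile(D[m],[2,50,98],axis=0).round(4),np.polyfit(D[m][:,1],D[m][:,0],1).round(4))
r=cv2.minAreaRect((D[m][:,:2]*1000).astype(np.float32)) if m.sum()>5 else 0;print(r)
```

```text
t 3.33 tcp [0.4548 0.1008 0.2223] dryer [-0.055  -0.0266  0.2223] F [0.7 0.1 0.2] op 0.0599 grip 0.0 q7 0.68
(array([0.0171, 0.0908, 0.5143]), array([-0.0009, -0.0001, -0.0046]))
1409 [[-0.0267 -0.0551  0.0746]
 [-0.0244 -0.0004  0.084 ]
 [-0.0187  0.0543  0.0862]] [ 0.0071 -0.0238]
((-22.616724014282227, -0.33156585693359375), (115.82195281982422, 8.524256706237793), 89.4279556274414)
```

View pics/w1.png

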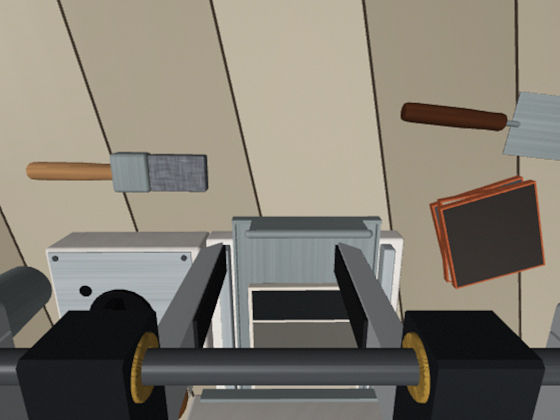

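The wrist view shows the tray lip at (235–385, 215–240) between the fingers, centred in the lane and agreeing with the top view (outer face x ≈ −26 mm in the dryer frame). I lower in front of it.

>>> apply_moves(series=[0.017,0.09,0.05,0,0,-0.005,0.64,0.017,0.09,0.25,0,0,-0.005,0.64,0.017,0.09,0.42,0,0,-0.005,0.64,0.017,0.09,0.514,0,0,-0.005,0.64,0.017,0.09,0.514,0,0,-0.005,0.64])

```text
time_s: 4.0
tool_pos: [0.454, 0.128, 0.0668]
ee_rot: [-0.002, 0.097, 0.995, -0.001]
wrist_force: [-0.8, -0.8, 0.8]
opening: 0.0603
grip_force: 0.0
```

>>> apply_moves(series=[-0.05,0,0,0,0,0,0.64,-0.08,0,0,0,0,0,0.64,-0.1,0,0,0,0,0,0.64,-0.12,0,0,0,0,0,0.64,-0.14,0,0,0,0,0,0.64,-0.16,0,0,0,0,0,0.64])

```text
time_s: 4.75
tool_pos: [0.5009, 0.1207, 0.0689]
ee_rot: [-0.001, 0.096, 0.995, -0.0]
wrist_force: [-5.6, 2.2, 4.0]
opening: 0.0603
grip_force: 2.9
```

Run:
```python
from h import *
st();print(rel(dp(.04,.0005,.068)))
```

```text
t 4.75 tcp [0.5009 0.1207 0.0689] dryer [-0.0136  0.0019  0.0689] F [-5.6  2.2  4. ] op 0.0603 grip 2.9 q7 0.47
(array([-0.1787, -0.0052,  0.0025]), array([-0.0005, -0.0015,  0.0017]))
```

>>> apply_moves(series=[-0.02,0,0,0,0,0,0.64,-0.04,0,0,0,0,0,0.64,-0.06,0,0,0,0,0,0.64,-0.08,0,0,0,0,0,0.64,-0.1,0,0,0,0,0,0.64,-0.12,0,0,0,0,0,0.64,-0.14,0,0,0,0,0,0.64,-0.155,0,0,0,0,0,0.64,-0.165,0,0,0,0,0,0.64,-0.17,0,0,0,0,0,0.64])

```text
time_s: 6.0
tool_pos: [0.551, 0.111, 0.0689]
ee_rot: [-0.001, 0.096, 0.995, -0.0]
wrist_force: [-5.8, 0.8, 3.9]
opening: 0.0606
grip_force: 2.9
```

>>> apply_moves(series=[-0.007,0,0,0,0,0,0.64,-0.014,0,0,0,0,0,0.64,-0.02,0,0,0,0,0,0.64,-0.02,0,0,0,0,0,0.64])

```text
time_s: 6.5
tool_pos: [0.5572, 0.1099, 0.0689]
ee_rot: [-0.001, 0.096, 0.995, -0.0]
wrist_force: [-5.2, 1.2, 3.7]
opening: 0.0601
grip_force: 2.6
```

Run:
```python
from h import *
st()
```

```text
t 6.5 tcp [0.5572 0.1099 0.0689] dryer [0.0437 0.0022 0.0689] F [-5.2  1.2  3.7] op 0.0601 grip 2.6 q7 0.57
```

Nearly home. I go on in small steps, watching the force.

>>> apply_moves(series=[-0.004,0,0,0,0,0,0.64,-0.008,0,0,0,0,0,0.64,-0.01,0,0,0,0,0,0.64,-0.01,0,0,0,0,0,0.64])

```text
time_s: 7.0
tool_pos: [0.5584, 0.1096, 0.0688]
ee_rot: [-0.002, 0.096, 0.995, -0.0]
wrist_force: [-9.2, 1.5, 5.9]
opening: 0.0601
grip_force: 4.3
```

>>> apply_moves(series=[-0.004,0,0,0,0,0,0.64,-0.007,0,0,0,0,0,0.64,-0.007,0,0,0,0,0,0.64])

```text
time_s: 7.38
tool_pos: [0.5585, 0.1097, 0.0687]
ee_rot: [-0.004, 0.096, 0.995, -0.001]
wrist_force: [-12.6, 1.7, 10.0]
opening: 0.0603
grip_force: 6.4
```

>>> apply_moves(series=[-0.005,0,0,0,0,0,0.64,-0.01,0,0,0,0,0,0.64,-0.01,0,0,0,0,0,0.64])

```text
time_s: 7.75
tool_pos: [0.5585, 0.1096, 0.0686]
ee_rot: [-0.006, 0.095, 0.995, -0.001]
wrist_force: [-18.5, 3.6, 13.2]
opening: 0.0604
grip_force: 9.4
```

>>> apply_moves(series=[0.02,0,0,0,0,0,0.64,0.06,0,0,0,0,0,0.64,0.12,0,0,0,0,0,0.64,0.16,0,0,0,0,0,0.64,0.16,0,-0.15,0,0,0,0.64,0.16,0,-0.35,0,0,0,0.64,0.16,0,-0.5,0,0,0,0.64,0.16,0,-0.5,0,0,0,0.64])

```text
time_s: 8.75
tool_pos: [0.5216, 0.1183, 0.2219]
ee_rot: [0.004, 0.096, 0.995, 0.001]
wrist_force: [-0.1, 0.1, 0.3]
opening: 0.0604
grip_force: 0.0
```

Run:
```python
from h import *
o=st()
im,d=arm.grab_frame('wrist');C=cam('wrist',o);v,u=np.mgrid[0:420,0:560]
def D(C,d):
    P=back(C,u,v,d);Q=P-O;return np.stack([Q@EX,Q@EY,P[...,2]],-1)
E=D(C,d);m=(d>0)&(E[...,2]>.074)&(E[...,2]<.095)&(abs(E[...,1])<.07)&(E[...,0]>.03)&(E[...,0]<.09)
print('wrist',m.sum(),cv2.minAreaRect((E[m][:,:2]*1000).astype(np.float32)))
im,d=arm.grab_frame('top');C=cam('top');E=D(C,d);cv2.imwrite('pics/t2.png',cv2.resize(im[180:265,205:370],None,fx=4.8,fy=4.8,interpolation=cv2.INTER_CUBIC))
m=(d>0)&(E[...,2]>.074)&(E[...,2]<.095)&(abs(E[...,1])<.07)&(E[...,0]>.03)&(E[...,0]<.09)
print('top',m.sum(),cv2.minAreaRect((E[m][:,:2]*1000).astype(np.float32)) if m.sum() else 0)
m=(d>0)&(E[...,2]>.092)&(E[...,2]<.113)&(abs(E[...,1]+.185)<.045)&(abs(E[...,0]-.0725)<.045)
print('bar',m.sum(),cv2.minAreaRect((E[m][:,:2]*1000).astype(np.float32)) if m.sum() else 0)
print(rel([.5494,-.0790,.17]))
```

```text
t 8.75 tcp [0.5216 0.1183 0.2219] dryer [0.0072 0.0036 0.2219] F [-0.1  0.1  0.3] op 0.0604 grip 0.0 q7 0.68
wrist 1208 ((56.62278747558594, 3.261516571044922), (7.351564407348633, 104.63423919677734), 0.17384013533592224)
top 0 0
bar 71 ((84.84082794189453, -184.58612060546875), (35.34719467163086, 13.21981143951416), 3.7720494270324707)
(array([-0.2236, -0.6217,  0.1616]), array([-0.0003,  0.0008,  0.0012]))
```

View pics/t2.png

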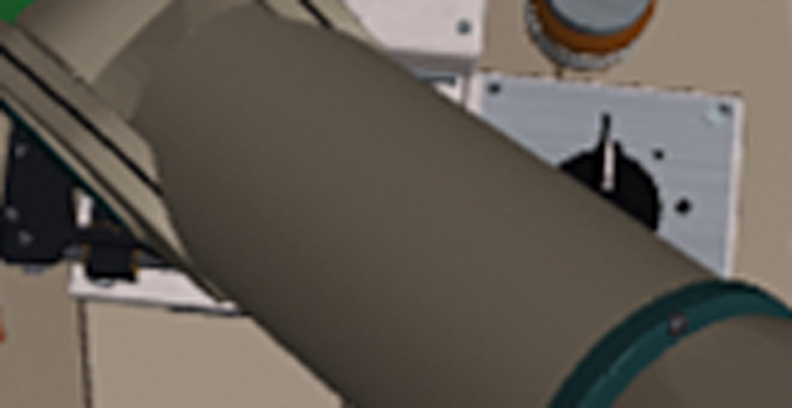

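Wrist depth puts the lip's rolled edge at x 53–60 mm and square, so its outer face is on the 55 mm stop line and the tray is home. In the top view the arm hides the tray; the knob still points at off. I move above the knob and measure it close up.

>>> apply_moves(series=[-0.1,-0.62,0,0,0,0,0.64,-0.1,-0.62,0,0,0,0,0.64,-0.1,-0.62,0,0,0,0,0.64,-0.1,-0.62,0,0,0,0,0.64,-0.1,-0.62,0,0,0,0,0.64])

```text
time_s: 9.48
tool_pos: [0.5123, -0.0705, 0.2171]
ee_rot: [-0.001, 0.096, 0.995, 0.0]
wrist_force: [0.5, 0.5, 0.8]
opening: 0.0601
grip_force: 0.0
```

Run:
```python
from h import *
o=st()
im,d=arm.grab_frame('wrist');C=cam('wrist',o);v,u=np.mgrid[0:420,0:560]
P=back(C,u,v,d);Q=P-O;E=np.stack([Q@EX,Q@EY,P[...,2]],-1)
near=(d>0)&(abs(E[...,1]+.184)<.045)&(abs(E[...,0]-.0725)<.06)
for lo,hi,n in[(.097,.112,'bar'),(.076,.09,'skirt')]:
    m=near&(E[...,2]>lo)&(E[...,2]<hi)
    if m.sum()>10:print(n,m.sum(),np.median(E[m][:,2]),cv2.minAreaRect((E[m][:,:2]*1000).astype(np.float32)))
    if n=='skirt':print(cv2.minEnclosingCircle((E[m][:,:2]*1000).astype(np.float32)))
cv2.imwrite('pics/w3.png',im)
```

```text
t 9.47 tcp [ 0.5123 -0.0705  0.2171] dryer [ 0.0345 -0.1835  0.2171] F [0.5 0.5 0.8] op 0.0601 grip 0.0 q7 1.03
bar 1088 0.10454178340088358 ((71.0072021484375, -185.7102813720703), (59.75408172607422, 13.72628116607666), 0.22150026261806488)
skirt 2876 0.08274219124148682 ((67.512939453125, -185.36463928222656), (64.64471435546875, 64.99641418457031), 0.24306753277778625)
((68.2003402709961, -185.67764282226562), 33.11564254760742)
```

View pics/w3.png

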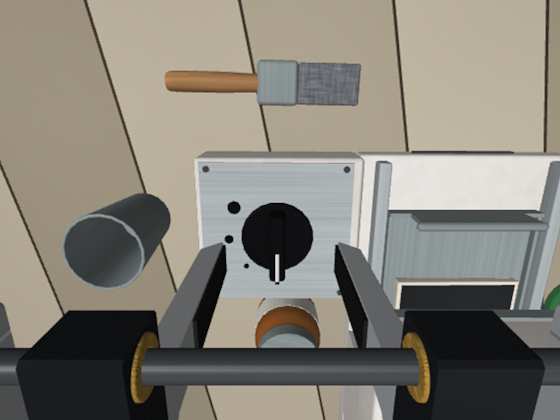

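The wrist view shows the knob at (278,237), its bar along the dryer axis with the pointer at off, and the dots at (247,266), (229,239) and (234,208). Axis measured at dryer (≈69, −185.5), bar top at 104 mm. Now the grasp.

Run:
```python
from h import *
st();print(rel(dp(.0685,-.1855,.103)))
```

```text
t 9.53 tcp [ 0.5126 -0.0694  0.2174] dryer [ 0.0346 -0.1824  0.2174] F [ 0.4 -0.5  0.4] op 0.06 grip 0.0 q7 1.03
(array([-0.1136, -0.0113,  0.3813]), array([ 0.0006, -0.001 ,  0.0027]))
```

>>> apply_moves(series=[-0.113,-0.011,0.1,0,0,0.002,0.64,-0.113,-0.011,0.2,0,0,0.002,0.64,-0.113,-0.011,0.2,0,0,0.002,0.64,-0.113,-0.011,0.2,0,0,0.002,0.64])

```text
time_s: 10.02
tool_pos: [0.546, -0.0789, 0.1591]
ee_rot: [0.0, 0.096, 0.995, 0.0]
wrist_force: [-0.1, -0.4, 0.8]
opening: 0.0604
grip_force: 0.0
```

Run:
```python
from h import *
st();print(rel(dp(.0685,-.1855,.103)))
```

```text
t 10.03 tcp [ 0.546  -0.0789  0.1591] dryer [ 0.0692 -0.1852  0.1591] F [-0.1 -0.4  0.8] op 0.0604 grip 0.0 q7 0.98
(array([ 0.0026, -0.0012,  0.1868]), array([0.0004, 0.0004, 0.0012]))
```

>>> apply_moves(series=[0.002,-0.001,0.09,0,0,0,0.64,0.002,-0.001,0.16,0,0,0,0.64,0.002,-0.001,0.187,0,0,0,0.64,0.002,-0.001,0.187,0,0,0,0.4,0.002,-0.001,0.187,0,0,0,0.1,0.002,-0.001,0.187,0,0,0,0,0.002,-0.001,0.187,0,0,0,0,0.002,-0.001,0.187,0,0,0,0])

```text
time_s: 11.02
tool_pos: [0.5454, -0.0799, 0.1024]
ee_rot: [0.0, 0.097, 0.995, 0.001]
wrist_force: [-0.2, 7.0, -0.5]
opening: 0.0139
grip_force: 25.2
```

Run:
```python
from h import *
st()
```

```text
t 11.03 tcp [ 0.5454 -0.0799  0.1024] dryer [ 0.0688 -0.1863  0.1024] F [-0.2  7.  -0.5] op 0.0139 grip 25.2 q7 0.92
```

Gripped at 13.9 mm, matching the 14 mm bar. Now I press, with a small sideways correction.

>>> apply_moves(series=[0,-0.003,0.01,0,0,0,0,0,-0.003,0.02,0,0,0,0,0,-0.003,0.027,0,0,0,0,0,-0.003,0.03,0,0,0,0,0,-0.003,0.03,0,0,0,0])

```text
time_s: 11.65
tool_pos: [0.5454, -0.0799, 0.0943]
ee_rot: [0.001, 0.097, 0.995, 0.001]
wrist_force: [-2.5, 3.7, 11.8]
opening: 0.0134
grip_force: 30.0
```

Run:
```python
from h import *
st()
```

```text
t 11.65 tcp [ 0.5454 -0.0799  0.0943] dryer [ 0.0688 -0.1863  0.0943] F [-2.5  3.7 11.8] op 0.0134 grip 30.0 q7 0.91
```

>>> apply_moves(series=[0,0,0,0,0,0.08,0,0,0,0,0,0,0.16,0,0,0,0,0,0,0.24,0,0,0,0,0,0,0.32,0,0,0,0,0,0,0.4,0,0,0,0,0,0,0.4,0])

```text
time_s: 12.4
tool_pos: [0.5456, -0.0796, 0.0944]
ee_rot: [0.001, 0.4, 0.916, 0.001]
wrist_force: [-1.0, 4.4, 11.7]
opening: 0.0141
grip_force: 30.0
```

Run:
```python
from h import *
o=st();print(o['torque'],'togo',rel(o['tool_pos'],1.4)[1])
```

```text
t 12.4 tcp [ 0.5456 -0.0796  0.0944] dryer [ 0.069  -0.186   0.0944] F [-1.   4.4 11.7] op 0.0141 grip 30.0 q7 0.43
[ 1.06957004  0.38736371 -0.01853065] togo [ 1.400e-03 -4.000e-04  4.911e-01]
```

>>> apply_moves(series=[0,0,0,0,0,0.08,0,0,0,0,0,0,0.16,0,0,0,0,0,0,0.24,0,0,0,0,0,0,0.32,0,0,0,0,0,0,0.4,0,0,0,0,0,0,0.47,0,0,0,0,0,0,0.495,0,0,0,0,0,0,0.495,0,0,0,0,0,0,0.495,0])

```text
time_s: 13.52
tool_pos: [0.5459, -0.0795, 0.0943]
ee_rot: [0.0, 0.717, 0.697, 0.001]
wrist_force: [-0.7, 4.8, 9.9]
opening: 0.0136
grip_force: 30.0
```

Run:
```python
from h import *
o=st();print(o['torque'],'togo',rel(o['tool_pos'],1.4)[1])
```

```text
t 13.53 tcp [ 0.5459 -0.0795  0.0943] dryer [ 0.0693 -0.1858  0.0943] F [-0.7  4.8  9.9] op 0.0136 grip 30.0 q7 -0.13
[1.24261523 0.24308077 0.01135875] togo [ 0.0014 -0.0012 -0.0031]
```

>>> apply_moves(series=[0,0,-0.008,0,0,0,0,0,0,-0.016,0,0,0,0,0,0,-0.024,0,0,0,0,0,0,-0.028,0,0,0,0,0,0,-0.028,0,0,0,0])

```text
time_s: 14.15
tool_pos: [0.5459, -0.0795, 0.102]
ee_rot: [-0.0, 0.717, 0.697, 0.001]
wrist_force: [1.1, 5.1, 4.3]
opening: 0.0138
grip_force: 30.0
```

>>> apply_moves(series=[0,0,0,0,0,0,0.2,0,0,0,0,0,0,0.35,0,0,0,0,0,0,0.4,0,0,0,0,0,0,0.4,0,0,-0.1,0,0,0,0.4,0,0,-0.25,0,0,0,0.4,0,0,-0.4,0,0,0,0.4,0.2,0,-0.4,0,0,0,0.4,0.2,0,-0.4,0,0,0,0.4])

```text
time_s: 15.28
tool_pos: [0.547, -0.016, 0.2225]
ee_rot: [-0.001, 0.715, 0.699, 0.002]
wrist_force: [-1.1, 0.2, -0.4]
opening: 0.0373
grip_force: 0.0
```

Run:
```python
from h import *
o=st();im,d=arm.grab_frame('wrist');cv2.imwrite('pics/w5.png',im);C=cam('wrist',o)
v,u=np.mgrid[0:420,0:560];P=back(C,u,v,d);Q=P-O;E=np.stack([Q@EX,Q@EY,P[...,2]],-1)
m=(d>0)&(abs(E[...,1]+.1855)<.045)&(abs(E[...,0]-.0685)<.045)&(E[...,2]>.088)&(E[...,2]<.115)
print(m.sum(),np.median(E[m][:,2]),cv2.minAreaRect((E[m][:,:2]*1000).astype(np.float32)))
```

```text
t 15.28 tcp [ 0.547  -0.016   0.2225] dryer [ 0.058  -0.1233  0.2225] F [-1.1  0.2 -0.4] op 0.0373 grip 0.0 q7 -0.19
1053 0.10434092537364764 ((68.03394317626953, -188.00668334960938), (13.751363754272461, 60.0023193359375), 9.5474853515625)
```

View pics/w5.png

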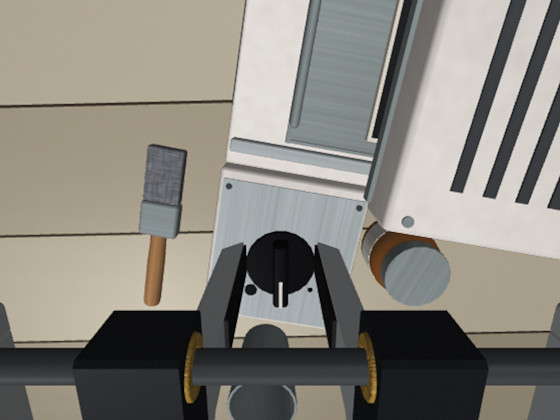

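The bar is up (top at 104.3 mm) and turned 80.5° (1.40 rad), with its pointer at (281,295) on the hidden middle dot, between the large dot (251,290) and the small one (310,290). I check the lip once more, then hand in.

Run:
```python
from h import *
o=st();im,d=arm.grab_frame('wrist');C=cam('wrist',o)
v,u=np.mgrid[0:420,0:560];P=back(C,u,v,d);Q=P-O;E=np.stack([Q@EX,Q@EY,P[...,2]],-1)
m=(d>0)&(abs(E[...,1])<.06)&(E[...,0]>0)&(E[...,0]<.1)&(E[...,2]>.078)&(E[...,2]<.09)
x=np.percentile(E[m][:,0],[2,50,98]);print(m.sum(),x)
if m.sum()<20 or abs(x[1]-.0567)<.003: print(arm.hand_in())
```

```text
t 15.32 tcp [ 0.5466 -0.0192  0.2219] dryer [ 0.0582 -0.1265  0.2219] F [-0.6 -0.7 -0.4] op 0.0376 grip 0.0 q7 -0.18
1253 [0.05300936 0.05672602 0.06074298]
the job is handed in; nothing more can be done
None
```

The tray is fully home against the back stop, the panel was never touched, the knob is up at medium (1.40 rad measured), and the job was handed in at 15.3 s.

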